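Move the camera accessories to the steel peg rack in reverse order

TASK

Move the four camera accessories (lens hood, rear lens cap, tripod plate and battery) from the coloured pads of the wooden tray to the flat steel peg rack, in reverse order: the piece at the left end of the tray goes into the rack's right-end bay, the next one into the bay beside that, and so on, so that the row ends up mirrored. Set each piece the same way up as it was, centred on the black dot of its own bay, and leave the prime lens where it stands.

Things in the scene. Friction and masses are not known exactly. Their poses are not given: they have to be found in the camera images.
- hood: Lens hood: black silicone tube, open at both ends, 52 mm outer diameter, wall 4 mm, 34 mm tall, standing upright on its yellow pad (35 g nominal). Origin at the centre of its underside, z up its axis.
- cap: Rear lens cap: grey plastic shallow round cup, open side up, with a red dot and white tabs inside; 50 mm outer diameter, 22 mm tall, wall 3 mm, on its green pad (22 g). Origin at the centre of its underside, z up.
- plate: Small aluminium tripod plate, 38 mm (its x) by 46 mm (its y) by 12 mm thick, with a black rubber strip (2 mm high) and a brass screw head (12 mm across, top at 20 mm) in the middle of its top; on its blue pad, turned a little (60 g). Origin at the centre of its underside, z up.
- battery: Camera battery: black block with an orange band near its +y end, 34 mm (its x) by 46 mm (its y) by 20 mm tall, lying flat on its white pad, turned a little (70 g). Origin at the centre of its underside, z up.
- pad_hood: Yellow silicone pad, 72 x 72 x 3 mm, on which the lens hood starts. Origin: centre of underside; x away from the robot, y along the row, to robot's left. Never moves. The four pads stand in shuffled order, 85 mm apart, in one row on a fixed wooden tray (90 x 370 mm, top 12 mm above the table, 22 mm high cheeks at both ends).
- pad_cap: Green silicone pad, 72 x 72 x 3 mm, on which the rear lens cap starts. Origin: centre of underside; x away from the robot, y along the row, to robot's left. Never moves. The four pads stand in shuffled order, 85 mm apart, in one row on a fixed wooden tray (90 x 370 mm, top 12 mm above the table, 22 mm high cheeks at both ends).
- pad_plate: Blue silicone pad, 72 x 72 x 3 mm, on which the tripod plate starts. Origin: centre of underside; x away from the robot, y along the row, to robot's left. Never moves. The four pads stand in shuffled order, 85 mm apart, in one row on a fixed wooden tray (90 x 370 mm, top 12 mm above the table, 22 mm high cheeks at both ends).
- pad_battery: White silicone pad, 72 x 72 x 3 mm, on which the battery starts. Origin: centre of underside; x away from the robot, y along the row, to robot's left. Never moves. The four pads stand in shuffled order, 85 mm apart, in one row on a fixed wooden tray (90 x 370 mm, top 12 mm above the table, 22 mm high cheeks at both ends).
- rack: Fixed flat steel peg board, 90 mm (its x, away from robot) by 370 mm (its y, to robot's left). Origin: centre of underside; top surface 10 mm above it. Pairs of 8 mm thick, 22 mm tall pegs (x = -30, +30 mm) at y = -170, -85, 0, 85, 170 mm part four bays; bay centres (black dots) at x = 0, y = -127.5, -42.5, 42.5, 127.5 mm. Row roughly parallel to the tray, nearer or farther than it.
- lens: Bystander: glass-fronted prime lens, dark metal barrel with a red ring, 63 mm across and 56 mm tall, standing on the table to the robot's left of the work. Origin at the centre of its underside.

How it is judged:
By the outcome, as a careful person would: the job done as asked, in the order asked, and still so for the second after the job is handed in, with the robot touching nothing.
It also fails if it takes over 93 s, if anything falls off the work surface, if the arm or the gripper's body presses on something with over 40 N, if the wrist force passes 120 N, or if a joint passes its speed limit or range.

ROBOT

A 7-joint arm with a two-finger parallel gripper is mounted at the origin on the work surface. World frame = base frame: x ahead of the robot, y to its left, z up, the work surface at z = 0. Lengths are in m, angles in rad, forces in N, time in s.
With the tool pointing down it reaches from about 0.425 to 0.925 m from the base axis. Payload 6.8 kg.
Tool frame: the origin (TCP) lies midway between the tips of the shut fingers; the grasp point (between the pads) lies 19 mm behind it (grip_point_offset is the z of the grasp point in the tool frame, in m); z points along the fingers, y is the line along which they close (so a half turn about z gives the same grasp; the last joint's range is limited). The gripper opens to 85 mm and grips with 20 to 120 N. Pads are 22 mm wide; open, the fingers measure 114 mm over their backs; the gripper's body (76 mm by 85 mm) begins 54 mm behind the grasp point. The pads swing forward as they close: fully open they stand 13 mm farther back than shut.
Start: joints at [1.207, 0.477, 0.022, 1.555, -0.011, 1.109, -0.083], TCP at [0.171, -0.653, 0.231] pointing down, gripper open.
Joint ranges: [-2.96, 2.96], [-0.34, 2.1], [-1.41, 1.46], [0.24, 2.44], [-1.37, 4.51], [0.17, 1.92], [-2.96, 2.96]. Speed limits (rad/s): [2.39, 2.39, 3.14, 3.14, 3.14, 3.14, 3.14].

INTERFACE

Orientations are given as a rotation vector (axis times angle).
In Python, from bench import get_obs, grab_frame, calibration, hand_in, grip_point_offset gives the robot as it stands.
- The arm moves only by the shell command python3 -m pendant 'ROWS' [OPENING] [FORCE]. ROWS is a JSON object of lists of equal length, an entry for each row: "translation": the shift along the world's x, y, z in units of 25 mm (1.0 is 25 mm), a list of three; "delta_rot": the turn, a rotation vector about the world's x, y, z in units of 5 degrees (1.0 is 5 degrees), a list of three. In form: {"translation": [[dx, dy, dz], ...], "delta_rot": [[rx, ry, rz], ...]}. A call has 1 to 12 rows; each row is the pose to reach, as a shift and turn from the pose commanded when the call began; what a row does not reach only later rows make up. A row lasts 1/8 s, in which the tool goes at most 62.5 mm and 10.7 degrees, less where a joint would pass 70% of its speed; a pose out of reach is approached as far as the arm can. A call with a gripper value outside its range is refused whole. OPENING is the opening, from 0 (shut) to 1 (fully open), set as the call begins (- or left out, the last holds). The fingers move at their own pace and stop on an object; FORCE is the grip in N (left out, the last holds). Time passes only in rows, so rows that repeat a pose let the fingers close. It gives the time, the measured TCP pose, the force, the opening and the grip force at its end, in the units of the state.
- get_obs(): the state, without advancing time (a new reading comes with each control period).
- grab_frame(name): name is "scene" or "top" or "wrist"; returns (picture, depth): 420x560x3 uint8, red, green, blue; 420x560 float32, m along the optical axis (not along the pixel's ray), 0 where there is no reading.
- calibration(name): a dict with "K" (3x3 intrinsics, pixels), "rvec" (rotation vector, rad) and "tvec" (3), from world to camera coordinates, as OpenCV has them. Camera axes: x right, y down, z forward; pixel columns grow to the right and rows downward; lengths in m; the calibration is good to about 2 mm. A picture is of the moment at which its call begins: read the wrist's pose just before it. calibration takes no time and is no camera call; for the wrist camera it gives the pose at the moment of the call.
- hand_in(): hands the job in; it is judged then, once.
The state is a dict: "clock": time; "joints": joint angles; "qvel": joint speeds; "tau": joint torques, N m; "tcp_pos": TCP position; "orientation": TCP orientation; "contact_force": force on the tool from outside, world axes, zero at the start; "moment": the same for the moment, N m; "grip_width": finger opening in m; "gripper_force": force on a finger pad.
Only numpy, scipy, OpenCV 4.12 (cv2) and the standard library are available. Lean on these libraries where they do the work, as an engineer would, in place of code of your own. Each camera call takes 0.05 s, during which the arm holds its last target. There are 200 camera calls.

## Working session

There is one attempt and no reset: what is moved stays moved. The work goes in short steps, Python scripts to look and compute and a shell command to move; the robot and the scene stay as the last step left them, time stands still between calls to the robot, and variables do not carry over. Pictures are saved under pics/ and viewed, at most 14 in all, crops included, and the job is handed in when it is done.

```bash
mkdir -p pics; ls; python3 - <<'E'
from bench import *
import cv2,numpy as np
s=get_obs();print({k:np.round(v,3) for k,v in s.items()},grip_point_offset)
for n in("top","scene"):
    im,d=grab_frame(n);cv2.imwrite(f"pics/{n}1.png",im[...,::-1]);np.save(f"{n}1.npy",d);c=calibration(n);print(n,c)
E
```

```text
pics
{'clock': np.float64(0.0), 'joints': array([ 1.207,  0.478,  0.022,  1.556, -0.011,  1.109, -0.083]), 'qvel': array([ 0.001,  0.001,  0.003,  0.001, -0.   , -0.   , -0.001]), 'tau': array([-1.0000e-03, -5.9646e+01,  1.6080e+00, -2.8120e+01,  1.2000e-02,
        1.0000e-02,  0.0000e+00]), 'tcp_pos': array([ 0.171, -0.652,  0.23 ]), 'orientation': array([-3.114e+00, -4.010e-01,  1.000e-03]), 'contact_force': array([ 0.297,  0.161, -0.675]), 'moment': array([-0.041, -0.01 , -0.002]), 'gripper_force': np.float64(0.0), 'grip_width': np.float64(0.085)} -0.0187
top {'K': array([[457.14584686,   0.        , 275.31242622],
       [  0.        , 457.14584686, 207.23475491],
       [  0.        ,   0.        ,   1.        ]]), 'rvec': array([ 2.04859188, -2.19039699,  0.22545623]), 'tvec': array([0.12557021, 0.54807726, 0.99329271])}
scene {'K': array([[462.45093175,   0.        , 285.25066143],
       [  0.        , 462.45093175, 214.97326809],
       [  0.        ,   0.        ,   1.        ]]), 'rvec': array([ 1.87260223,  1.80771264, -0.62372275]), 'tvec': array([-0.11263243, -0.38657303,  1.22399506])}
```

View pics/top1.png

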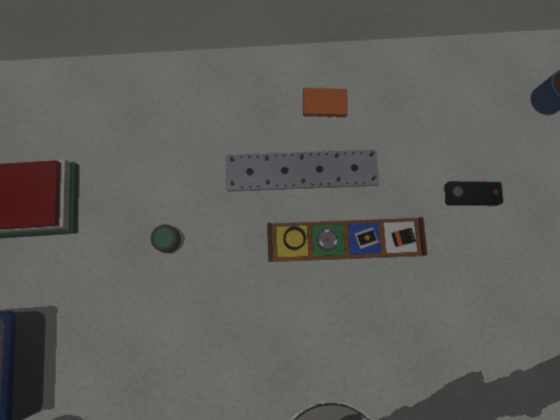

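View pics/scene1.png

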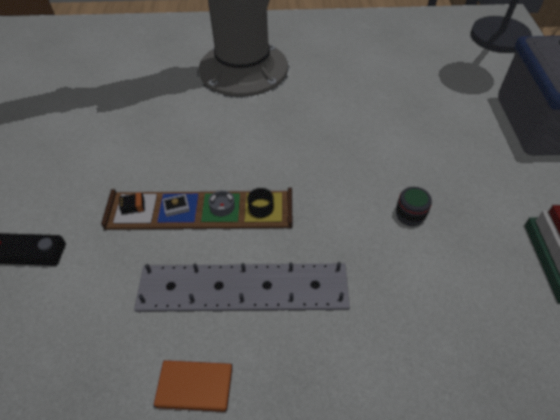

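The top view shows the tray with, from the robot's left, hood (294,238), cap (328,239), plate (366,238) and battery (403,237). The rack is farther away, with dots at (249,172), (285,170), (319,169) and (354,168). The lens is at (166,238).

```bash
cat >h.py <<'E'
import numpy as np,cv2
from bench import *
def proj(c,uv,z):
    "world points on plane z for pixels"
    R=cv2.Rodrigues(np.array(c["rvec"],float))[0];t=np.array(c["tvec"]).ravel();K=c["K"]
    z=np.broadcast_to(z,(len(uv),))
    o=-R.T@t;r=(np.linalg.inv(K)@np.c_[np.array(uv,float),np.ones(len(uv))].T).T@R
    return o+r*((z-o[2])/r[:,2])[:,None]
def pix(c,P): return cv2.projectPoints(np.array(P,float),np.array(c["rvec"],float),np.array(c["tvec"],float),c["K"],None)[0][:,0]
def yaw(o):
    y=cv2.Rodrigues(np.array(o,float))[0][:,1];return np.degrees(np.arctan2(y[1],y[0]))
E
python3 - <<'E'
from h import *
c=calibration("top")
print(proj(c,[(294,238),(328,239),(366,238),(403,237)],[.05,.025,.03,.035]).round(4))
print(proj(c,[(249,172),(285,170),(319,169),(354,168)],.01).round(4))
print(proj(c,[(166,238)],.056)); s=get_obs();print(yaw(s["orientation"]));w=calibration("wrist");print(w)
R=cv2.Rodrigues(w["rvec"])[0];print("cam",-R.T@w["tvec"]); print(R)
E
```

```text
[[ 0.4822  0.051   0.05  ]
 [ 0.4779 -0.0292  0.025 ]
 [ 0.4737 -0.1168  0.03  ]
 [ 0.4697 -0.2013  0.035 ]]
[[ 0.6559  0.1458  0.01  ]
 [ 0.6551  0.0581  0.01  ]
 [ 0.6522 -0.0247  0.01  ]
 [ 0.6491 -0.1101  0.01  ]]
[[0.50070337 0.33968888 0.056     ]]
-75.34100295198397
{'K': array([[367.89643669,   0.        , 280.1899615 ],
       [  0.        , 367.89643669, 209.87737954],
       [  0.        ,   0.        ,   1.        ]]), 'rvec': array([-2.31379329,  1.78535714,  0.24228287]), 'tvec': array([-0.67431634, -0.03458812,  0.37992378])}
cam [ 0.23550523 -0.63639741  0.37386703]
[[ 0.25327319 -0.96739127 -0.00261089]
 [-0.93310045 -0.24500595  0.26324064]
 [-0.25529638 -0.06423557 -0.96472667]]
```

```bash
python3 -m pendant '{"translation":[[0.8,1.3,1],[2.4,3.9,2],[4,6.6,3],[5.6,9.2,3.6],[7.2,11.9,3.6],[8.8,14.6,3.6],[10.4,17.3,3.6],[12,20,3.6],[13.4,22.4,3.6],[14.6,24.4,3.6],[15.3,25.6,3.6],[15.6,26.1,3.6]],"delta_rot":[[0,0,0.7],[0,0,2],[0,0,3.4],[0,0,4.8],[0,0,6.2],[0,0,7.6],[0,0,9],[0,0,10.4],[0,0,11.8],[0,0,13.2],[0,0,14.2],[0,0,14.6]]}' 1 40
python3 -m pendant '{"translation":[[0,0,0],[0,0,0]],"delta_rot":[[0,0,0],[0,0,0]]}'
cat >>h.py <<'E'
def wshot(tag):
    s=get_obs();c=calibration("wrist");im,d=grab_frame("wrist");cv2.imwrite(f"pics/{tag}.png",im[...,::-1])
    import pickle;pickle.dump((s,c,im,d),open(tag+".pkl","wb"));return s,c,im,d
def load(tag):
    import pickle;return pickle.load(open(tag+".pkl","rb"))
E
python3 -c "
from h import *
s=wshot('w1')[0];print(s['tcp_pos'],yaw(s['orientation']),s['joints'].round(2))"
```

```text
clock: 1.6
tcp_pos: [0.5396, -0.0357, 0.321]
orientation: [2.265, 2.177, -0.0]
contact_force: [0.7, -1.7, 0.6]
grip_width: 0.0854
gripper_force: 0.0
clock: 1.85
tcp_pos: [0.5387, -0.0378, 0.3206]
orientation: [-2.266, -2.175, 0.002]
contact_force: [-0.3, -1.1, -0.0]
grip_width: 0.0854
gripper_force: 0.0
[ 0.53865477 -0.03776352  0.32057657] -2.349378566633406 [ 0.45  0.23 -0.59  1.73  0.14  1.22 -0.21]
```

View pics/w1.png

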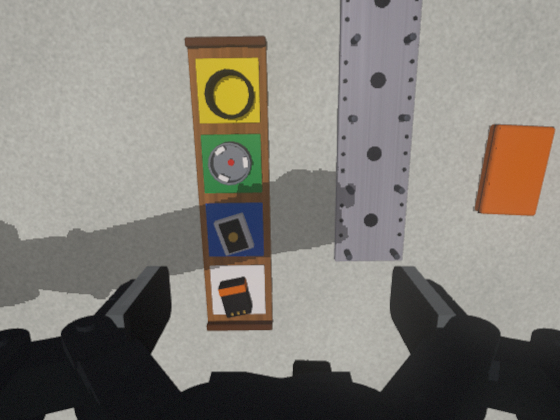

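The wrist view shows the hood at (230,94), cap (231,162), plate (234,236) and battery (235,297). Rack dots are at (382,2), (378,80), (374,153) and (370,220).

```bash
python3 - <<'E'
from h import *
s,c,im,d=load("w1")
b=im[...,::-1]
A=cv2.resize(b[55:195,188:278],None,fx=4,fy=4,interpolation=cv2.INTER_CUBIC);B=cv2.resize(b[195:335,195:285],None,fx=4,fy=4,interpolation=cv2.INTER_CUBIC)
B=cv2.convertScaleAbs(B,alpha=1.8)
cv2.imwrite("pics/w1c.png",np.hstack([A,B]))
P=[]
for u,v in((378,80),(374,153),(370,220)):
    g=b[v-14:v+15,u-14:u+15].max(2).astype(int);m=(g<80).astype(np.uint8)
    n,l,st,ce=cv2.connectedComponentsWithStats(m);i=l[14,14];print(st[i],ce[i]+[u-14,v-14]);P.append(ce[i]+[u-14,v-14])
W=proj(c,P,.01);print(W.round(4))
E
```

```text
[  7   7  15  15 174] [377.66091954  79.86781609]
[  7   8  14  14 154] [373.71428571 153.32467532]
[  8   8  13  13 132] [370.29545455 219.78787879]
[[ 0.6562  0.0572  0.01  ]
 [ 0.6539 -0.028   0.01  ]
 [ 0.6517 -0.1131  0.01  ]]
```

View pics/w1c.png

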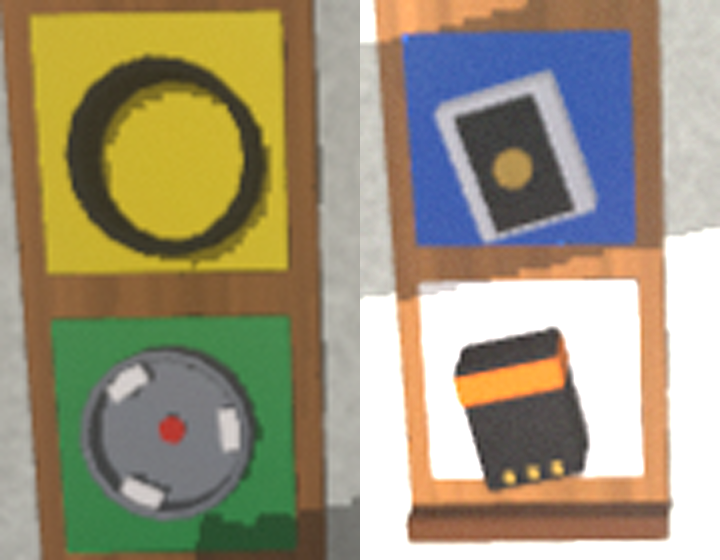

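The crop shows hood, cap, plate and battery, each clear of its neighbours. The plate and battery are turned by about 15° and 10°. I'll fit their tops from depth.

```bash
cat >>h.py <<'E'
def cloud(c,d):
    v,u=np.mgrid[:d.shape[0],:d.shape[1]]
    r=np.linalg.inv(c["K"])@np.c_[u.ravel(),v.ravel(),np.ones(u.size)].T
    R=cv2.Rodrigues(np.array(c["rvec"],float))[0]
    return ((r*d.ravel()).T-np.ravel(c["tvec"]))@R
def tops(c,d,box,z,tol=.004):
    P=cloud(c,d).reshape(*d.shape,3)[box[1]:box[3],box[0]:box[2]].reshape(-1,3)
    return P[abs(P[:,2]-z)<tol]
E
python3 - <<'E'
from h import *
s,c,im,d=load("w1")
from scipy.optimize import least_squares
for n,box,z in(("hood",(198,65,262,122),.049),("cap",(204,136,258,190),.037),("plate",(210,205,260,257),.027),("batt",(212,270,260,322),.035)):
    for tol in(.003,.005):
        P=tops(c,d,box,z,tol)[:,:2]
        if n in("hood","cap"):
            (x,y),r=cv2.minEnclosingCircle(P.astype(np.float32)*1000);print(n,len(P),x,y,r,P.mean(0),np.ptp(P,0))
        else: print(n,len(P),cv2.minAreaRect(P.astype(np.float32)*1000),P.mean(0))
E
```

```text
hood 547 486.1294250488281 47.4305534362793 25.857248306274414 [0.48590121 0.04800317] [0.05095107 0.05071677]
hood 572 486.1294250488281 47.4305534362793 25.857248306274414 [0.48544948 0.04798702] [0.05095107 0.05071677]
cap 468 479.4152526855469 -29.415138244628906 24.934406280517578 [ 0.47914028 -0.02930786] [0.04912266 0.04936795]
cap 525 479.4152526855469 -29.415138244628906 24.934406280517578 [ 0.47883582 -0.02941039] [0.04912266 0.04936795]
plate 795 ((476.8293762207031, -120.33094787597656), (38.10411834716797, 46.30400085449219), 15.801679611206055) [ 0.47738748 -0.11862835]
plate 1014 ((476.8287353515625, -120.33016967773438), (38.10900115966797, 46.30290603637695), 15.771661758422852) [ 0.47744837 -0.11863038]
batt 858 ((473.0359802246094, -206.34434509277344), (34.92880630493164, 46.25562286376953), 11.156510353088379) [ 0.47315157 -0.20513137]
batt 884 ((472.8785400390625, -206.2458038330078), (34.9257926940918, 46.285430908203125), 10.589493751525879) [ 0.47332026 -0.20474097]
```

```bash
python3 -m pendant '{"translation":[[-0.7,1,-2.3],[-1.4,2.2,-4.6],[-2,3.2,-6.8],[-2.1,3.4,-8.4],[-2.1,3.4,-8.8],[-2.1,3.4,-8.8],[-2.1,3.4,-8.8],[-2.1,3.4,-8.8]],"delta_rot":[[0,0,0],[0,0,0],[0,0,0],[0,0,0],[0,0,0],[0,0,0],[0,0,0],[0,0,0]]}' 0.8 25
```

```text
clock: 2.9
tcp_pos: [0.4879, 0.0473, 0.1026]
orientation: [2.266, 2.173, 0.003]
contact_force: [-1.2, 0.0, 1.0]
grip_width: 0.0683
gripper_force: 0.0
```

```bash
python3 -m pendant '{"translation":[[-0.05,0,-1],[-0.05,0,-2],[-0.05,0,-2.8],[-0.05,0,-3.2],[-0.05,0,-3.3],[-0.05,0,-3.3],[-0.05,0,-3.3]],"delta_rot":[[0,0,0],[0,0,0],[0,0,0],[0,0,0],[0,0,0],[0,0,0],[0,0,0]]}'
python3 -m pendant '{"translation":[[0,0,0],[0,0,0],[0,0,0],[0,0,0],[0,0,0],[0,0,0]],"delta_rot":[[0,0,0],[0,0,0],[0,0,0],[0,0,0],[0,0,0],[0,0,0]]}' 0.4 25
```

```text
clock: 3.78
tcp_pos: [0.4859, 0.0478, 0.0193]
orientation: [2.266, 2.175, 0.002]
contact_force: [0.4, 0.2, 0.2]
grip_width: 0.0686
gripper_force: 0.0
clock: 4.53
tcp_pos: [0.4857, 0.0478, 0.0193]
orientation: [2.266, 2.175, 0.001]
contact_force: [-1.2, -1.1, 5.2]
grip_width: 0.0503
gripper_force: 25.5
```

```bash
python3 -m pendant '{"translation":[[0,0,0.8],[0,0,2],[0.6,-0.6,2.8],[2,-2,2.8],[3.6,-3.5,2.8],[5.2,-5,2.8],[6.2,-6,2.8],[6.6,-6.4,2.8],[6.64,-6.44,2.8],[6.64,-6.44,2.8],[6.64,-6.44,2.8]],"delta_rot":[[0,0,0],[0,0,0],[0,0,0],[0,0,0],[0,0,0],[0,0,0],[0,0,0],[0,0,0],[0,0,0],[0,0,0],[0,0,0]]}'
```

```text
clock: 5.9
tcp_pos: [0.6507, -0.1117, 0.0888]
orientation: [-2.264, -2.177, 0.0]
contact_force: [0.9, -0.1, 0.0]
grip_width: 0.0506
gripper_force: 26.5
```

```bash
python3 -m pendant '{"translation":[[0.03,-0.05,-0.8],[0.03,-0.05,-1.8],[0.03,-0.05,-2.5],[0.03,-0.05,-2.85],[0.03,-0.05,-2.95],[0.03,-0.05,-2.95],[0.03,-0.05,-2.95]],"delta_rot":[[0,0,0],[0,0,0],[0,0,0],[0,0,0],[0,0,0],[0,0,0],[0,0,0]]}'
```

```text
clock: 6.78
tcp_pos: [0.6528, -0.1146, 0.0156]
orientation: [2.266, 2.175, 0.002]
contact_force: [0.1, 0.9, 1.1]
grip_width: 0.0509
gripper_force: 26.5
```

```bash
python3 -m pendant '{"translation":[[-0.04,0.05,-0.02],[-0.04,0.05,-0.03],[-0.04,0.05,-0.03]],"delta_rot":[[0,0,0],[0,0,0],[0,0,0]]}'
python3 -m pendant '{"translation":[[0,0,0],[0,0,0],[0,0,0],[0,0,0]],"delta_rot":[[0,0,0],[0,0,0],[0,0,0],[0,0,0]]}' 0.78
python3 -m pendant '{"translation":[[0,0,0.8],[0,0,2.2],[0,0,3.2],[0,0,3.6],[0,0,3.6]],"delta_rot":[[0,0,0],[0,0,0],[0,0,0],[0,0,0],[0,0,0]]}'
```

```text
clock: 7.15
tcp_pos: [0.6512, -0.1131, 0.0144]
orientation: [2.266, 2.176, 0.0]
contact_force: [-1.4, 0.5, 1.9]
grip_width: 0.0501
gripper_force: 26.7
clock: 7.65
tcp_pos: [0.6511, -0.1133, 0.0141]
orientation: [-2.266, -2.175, 0.0]
contact_force: [0.3, 0.4, 0.2]
grip_width: 0.0664
gripper_force: 0.0
clock: 8.28
tcp_pos: [0.6515, -0.1133, 0.1052]
orientation: [2.266, 2.174, 0.001]
contact_force: [0.3, -0.6, -0.5]
grip_width: 0.0667
gripper_force: 0.0
```

```bash
python3 -m pendant '{"translation":[[-0.8,0.4,0],[-2.4,1.2,0],[-4.2,2.1,0],[-5.8,2.8,0],[-6.7,3.3,0],[-6.88,3.36,0],[-6.88,3.36,0],[-6.88,3.36,0]],"delta_rot":[[0,0,0],[0,0,0],[0,0,0],[0,0,0],[0,0,0],[0,0,0],[0,0,0],[0,0,0]]}'
```

```text
clock: 9.28
tcp_pos: [0.4801, -0.0297, 0.104]
orientation: [2.268, 2.174, 0.001]
contact_force: [0.6, 0.1, -0.2]
grip_width: 0.0666
gripper_force: 0.0
```

```bash
python3 -m pendant '{"translation":[[-0.02,0,-1],[-0.02,0,-2],[-0.02,0,-2.9],[-0.02,0,-3.3],[-0.02,0,-3.42],[-0.02,0,-3.42],[-0.02,0,-3.42]],"delta_rot":[[0,0,0],[0,0,0],[0,0,0],[0,0,0],[0,0,0],[0,0,0],[0,0,0]]}'
python3 -m pendant '{"translation":[[0,0,0],[0,0,0],[0,0,0],[0,0,0],[0,0,0],[0,0,0]],"delta_rot":[[0,0,0],[0,0,0],[0,0,0],[0,0,0],[0,0,0],[0,0,0]]}' 0.4 25
```

```text
clock: 10.15
tcp_pos: [0.4792, -0.0293, 0.0193]
orientation: [2.266, 2.175, 0.001]
contact_force: [-0.1, 0.2, 0.4]
grip_width: 0.0666
gripper_force: 0.0
clock: 10.9
tcp_pos: [0.479, -0.0293, 0.0194]
orientation: [2.266, 2.175, 0.001]
contact_force: [-0.4, 0.3, 6.0]
grip_width: 0.0484
gripper_force: 25.0
```

```bash
python3 -m pendant '{"translation":[[0,0,0.8],[0,0,2],[0.6,0,2.8],[2,0,2.8],[3.8,0.02,2.8],[5.4,0.04,2.8],[6.5,0.05,2.8],[6.9,0.05,2.8],[6.98,0.05,2.8],[6.98,0.05,2.8],[6.98,0.05,2.8]],"delta_rot":[[0,0,0],[0,0,0],[0,0,0],[0,0,0],[0,0,0],[0,0,0],[0,0,0],[0,0,0],[0,0,0],[0,0,0],[0,0,0]]}'
```

```text
clock: 12.28
tcp_pos: [0.6522, -0.0281, 0.0888]
orientation: [-2.266, -2.176, 0.001]
contact_force: [0.3, -0.1, -0.6]
grip_width: 0.0482
gripper_force: 26.3
```

```bash
python3 -m pendant '{"translation":[[0.03,0,-0.8],[0.03,0,-1.8],[0.03,0,-2.5],[0.03,0,-2.85],[0.03,0,-2.95],[0.03,0,-2.95],[0.03,0,-2.95]],"delta_rot":[[0,0,0],[0,0,0],[0,0,0],[0,0,0],[0,0,0],[0,0,0],[0,0,0]]}'
```

```text
clock: 13.15
tcp_pos: [0.6545, -0.028, 0.0156]
orientation: [2.266, 2.175, 0.002]
contact_force: [-0.3, -0.7, -0.2]
grip_width: 0.0481
gripper_force: 26.3
```

```bash
python3 -m pendant '{"translation":[[-0.03,0,-0.02],[-0.03,0,-0.03],[-0.03,0,-0.03]],"delta_rot":[[0,0,0],[0,0,0],[0,0,0]]}'
python3 -m pendant '{"translation":[[0,0,0],[0,0,0],[0,0,0],[0,0,0]],"delta_rot":[[0,0,0],[0,0,0],[0,0,0],[0,0,0]]}' 0.75
python3 -m pendant '{"translation":[[0,0,0.8],[0,0,2.2],[0,0,3.2],[0,0,3.6],[0,0,3.6]],"delta_rot":[[0,0,0],[0,0,0],[0,0,0],[0,0,0],[0,0,0]]}'
```

```text
clock: 13.52
tcp_pos: [0.6532, -0.028, 0.0145]
orientation: [2.266, 2.175, 0.0]
contact_force: [-1.1, 0.2, 3.9]
grip_width: 0.0487
gripper_force: 26.6
clock: 14.02
tcp_pos: [0.6531, -0.028, 0.0141]
orientation: [-2.266, -2.175, 0.0]
contact_force: [-0.2, -0.1, -0.0]
grip_width: 0.0642
gripper_force: 0.0
clock: 14.65
tcp_pos: [0.6535, -0.028, 0.1052]
orientation: [2.266, 2.175, 0.002]
contact_force: [-0.2, 0.1, 0.7]
grip_width: 0.0639
gripper_force: 0.0
```

```bash
python3 -m pendant '{"translation":[[-0.8,-0.4,0],[-2.4,-1.3,0],[-4.2,-2.2,0],[-5.8,-3,0],[-6.8,-3.5,0],[-7.07,-3.69,0],[-7.07,-3.69,0],[-7.07,-3.69,0]],"delta_rot":[[0,0,0.5],[0,0,1.2],[0,0,2],[0,0,2.8],[0,0,3.4],[0,0,3.63],[0,0,3.63],[0,0,3.63]]}' 0.65
python3 -c "
from h import *
s=get_obs();print(s['tcp_pos'],yaw(s['orientation']))"
```

```text
clock: 15.65
tcp_pos: [0.4777, -0.1194, 0.1042]
orientation: [1.894, 2.506, 0.002]
contact_force: [0.5, 1.1, -0.1]
grip_width: 0.0558
gripper_force: 0.0
[ 0.47770054 -0.11936187  0.10421815] 15.8332476416069
```

```bash
python3 -m pendant '{"translation":[[-0.02,-0.03,-1],[-0.02,-0.03,-2],[-0.02,-0.03,-2.9],[-0.02,-0.03,-3.3],[-0.02,-0.03,-3.46],[-0.02,-0.03,-3.46],[-0.02,-0.03,-3.46]],"delta_rot":[[0,0,0],[0,0,0],[0,0,0],[0,0,0],[0,0,0],[0,0,0],[0,0,0]]}'
python3 -m pendant '{"translation":[[0,0,0],[0,0,0],[0,0,0],[0,0,0],[0,0,0],[0,0,0]],"delta_rot":[[0,0,0],[0,0,0],[0,0,0],[0,0,0],[0,0,0],[0,0,0]]}' 0.3 40
```

```text
clock: 16.52
tcp_pos: [0.4764, -0.1211, 0.0183]
orientation: [1.894, 2.505, 0.001]
contact_force: [-0.2, 1.3, -0.4]
grip_width: 0.0557
gripper_force: 0.0
clock: 17.27
tcp_pos: [0.4762, -0.1212, 0.0184]
orientation: [1.895, 2.505, 0.0]
contact_force: [-1.1, 0.2, 5.9]
grip_width: 0.0366
gripper_force: 40.0
```

```bash
python3 -m pendant '{"translation":[[0,0,0.8],[0,0,2],[0.6,0.6,2.8],[2,2,2.8],[3.6,3.6,2.8],[5.2,5.2,2.8],[6.5,6.4,2.8],[7.1,7,2.8],[7.2,7.1,2.8],[7.2,7.1,2.8],[7.2,7.1,2.8]],"delta_rot":[[0,0,0],[0,0,0],[0,0,-0.4],[0,0,-1],[0,0,-1.8],[0,0,-2.6],[0,0,-3.2],[0,0,-3.46],[0,0,-3.46],[0,0,-3.46],[0,0,-3.46]]}'
```

```text
clock: 18.65
tcp_pos: [0.6551, 0.0548, 0.0876]
orientation: [2.252, 2.191, -0.002]
contact_force: [0.4, -0.3, -0.5]
grip_width: 0.0366
gripper_force: 40.5
```

```bash
python3 -m pendant '{"translation":[[0.02,0.03,-0.8],[0.02,0.03,-1.8],[0.02,0.03,-2.5],[0.02,0.03,-2.85],[0.02,0.03,-2.92],[0.02,0.03,-2.92],[0.02,0.03,-2.92]],"delta_rot":[[0,0,0],[0,0,0],[0,0,0],[0,0,0],[0,0,0],[0,0,0],[0,0,0]]}'
```

```text
clock: 19.52
tcp_pos: [0.6569, 0.0574, 0.0154]
orientation: [2.25, 2.192, 0.002]
contact_force: [0.1, -0.4, 0.0]
grip_width: 0.0366
gripper_force: 40.5
```

```bash
python3 -m pendant '{"translation":[[-0.02,-0.03,-0.03],[-0.02,-0.03,-0.05],[-0.02,-0.03,-0.06]],"delta_rot":[[0,0,0],[0,0,0],[0,0,0]]}'
python3 -m pendant '{"translation":[[0,0,0],[0,0,0],[0,0,0],[0,0,0]],"delta_rot":[[0,0,0],[0,0,0],[0,0,0],[0,0,0]]}' 0.62
python3 -m pendant '{"translation":[[0,0,0.8],[0,0,2.2],[0,0,3.2],[0,0,3.6],[0,0,3.6]],"delta_rot":[[0,0,0],[0,0,0],[0,0,0],[0,0,0],[0,0,0]]}'
python3 -c "
from h import *
s=get_obs();print(s['tcp_pos'],yaw(s['orientation']))"
```

```text
clock: 19.9
tcp_pos: [0.6559, 0.0564, 0.0135]
orientation: [2.25, 2.192, -0.0]
contact_force: [-1.9, -1.2, 4.0]
grip_width: 0.0368
gripper_force: 41.0
clock: 20.4
tcp_pos: [0.6558, 0.0565, 0.0131]
orientation: [-2.25, -2.192, 0.0]
contact_force: [-0.9, 0.1, 0.2]
grip_width: 0.0525
gripper_force: 0.0
clock: 21.02
tcp_pos: [0.6562, 0.0565, 0.1042]
orientation: [2.25, 2.191, 0.002]
contact_force: [-0.1, 0.2, -0.2]
grip_width: 0.0528
gripper_force: 0.0
[0.65624708 0.05650132 0.10416859] -1.503098897343792
```

```bash
python3 -m pendant '{"translation":[[-0.8,-1.1,0],[-2.2,-3.2,0],[-3.7,-5.3,0],[-5.2,-7.4,0],[-6.5,-9.3,0],[-7.2,-10.3,0],[-7.33,-10.5,0],[-7.33,-10.5,0],[-7.33,-10.5,0],[-7.33,-10.5,0]],"delta_rot":[[0,0,0.3],[0,0,0.8],[0,0,1.3],[0,0,1.8],[0,0,2.2],[0,0,2.4],[0,0,2.5],[0,0,2.5],[0,0,2.5],[0,0,2.5]]}' 0.6
python3 -c "
from h import *
s=get_obs();print(s['tcp_pos'],yaw(s['orientation']))"
```

```text
clock: 22.28
tcp_pos: [0.4734, -0.2046, 0.1032]
orientation: [-1.995, -2.426, -0.001]
contact_force: [-0.4, 0.4, -0.5]
grip_width: 0.0512
gripper_force: 0.0
[ 0.47339931 -0.20462749  0.10315836] 11.13394930056925
```

```bash
python3 -m pendant '{"translation":[[-0.02,-0.05,-1],[-0.02,-0.05,-2],[-0.02,-0.05,-2.9],[-0.02,-0.05,-3.2],[-0.02,-0.05,-3.36],[-0.02,-0.05,-3.36],[-0.02,-0.05,-3.36]],"delta_rot":[[0,0,0],[0,0,0],[0,0,0],[0,0,0],[0,0,0],[0,0,0],[0,0,0]]}'
python3 -m pendant '{"translation":[[0,0,0],[0,0,0],[0,0,0],[0,0,0],[0,0,0],[0,0,0]],"delta_rot":[[0,0,0],[0,0,0],[0,0,0],[0,0,0],[0,0,0],[0,0,0]]}' 0.25 40
```

```text
clock: 23.15
tcp_pos: [0.4726, -0.2074, 0.0198]
orientation: [1.997, 2.423, 0.0]
contact_force: [0.1, -0.6, -0.1]
grip_width: 0.0511
gripper_force: 0.0
clock: 23.9
tcp_pos: [0.4725, -0.2075, 0.0199]
orientation: [1.998, 2.423, 0.0]
contact_force: [-0.9, -0.4, 5.4]
grip_width: 0.0328
gripper_force: 40.1
```

```bash
python3 -m pendant '{"translation":[[0,0,0.8],[0,0,2],[0.5,0.9,2.8],[1.5,2.8,2.8],[2.6,4.9,2.8],[3.7,7,2.8],[4.8,9,2.8],[5.9,11,2.8],[6.8,12.7,2.8],[7.3,13.6,2.8],[7.44,13.94,2.8],[7.44,13.94,2.8]],"delta_rot":[[0,0,0],[0,0,0],[0,0,-0.2],[0,0,-0.5],[0,0,-0.9],[0,0,-1.3],[0,0,-1.7],[0,0,-2.1],[0,0,-2.4],[0,0,-2.53],[0,0,-2.53],[0,0,-2.53]]}'
python3 -m pendant '{"translation":[[0,0,0],[0,0,0],[0,0,0]],"delta_rot":[[0,0,0],[0,0,0],[0,0,0]]}'
```

```text
clock: 25.4
tcp_pos: [0.6577, 0.1409, 0.0889]
orientation: [-2.253, -2.19, 0.001]
contact_force: [0.1, 0.1, 0.1]
grip_width: 0.0327
gripper_force: 39.9
clock: 25.78
tcp_pos: [0.658, 0.1403, 0.0892]
orientation: [2.254, 2.188, -0.0]
contact_force: [0.1, 0.3, -0.2]
grip_width: 0.0332
gripper_force: 39.9
```

Target z is about 0.0150.

```bash
python3 -m pendant '{"translation":[[0.01,0.02,-0.8],[0.01,0.02,-1.8],[0.01,0.02,-2.5],[0.01,0.02,-2.85],[0.01,0.02,-2.93],[0.01,0.02,-2.93],[0.01,0.02,-2.93]],"delta_rot":[[0,0,0],[0,0,0],[0,0,0],[0,0,0],[0,0,0],[0,0,0],[0,0,0]]}'
```

```text
clock: 26.65
tcp_pos: [0.6589, 0.142, 0.0168]
orientation: [2.253, 2.189, 0.002]
contact_force: [0.0, 0.2, -1.0]
grip_width: 0.0332
gripper_force: 40.0
```

Next, release, lift, and back off to the viewpoint over the rack.

```bash
python3 -m pendant '{"translation":[[-0.02,-0.03,-0.03],[-0.02,-0.03,-0.05],[-0.02,-0.03,-0.06]],"delta_rot":[[0,0,0],[0,0,0],[0,0,0]]}'
python3 -m pendant '{"translation":[[0,0,0],[0,0,0],[0,0,0],[0,0,0]],"delta_rot":[[0,0,0],[0,0,0],[0,0,0],[0,0,0]]}' 0.6
python3 -m pendant '{"translation":[[0,0,0.8],[0,0,2.2],[-0.4,-0.8,4],[-1,-2,6],[-1.8,-3.4,8],[-2.6,-4.8,9.6],[-2.8,-5.6,10.8],[-2.8,-5.6,11.2],[-2.8,-5.6,11.2],[-2.8,-5.6,11.2]],"delta_rot":[[0,0,0],[0,0,0],[0,0,0],[0,0,0],[0,0,0],[0,0,0],[0,0,0],[0,0,0],[0,0,0],[0,0,0]]}'
python3 - <<'E'
from h import *
s,c,im,d=wshot("w2")
t=dict(hood=(.6517,-.1131,.044),cap=(.6539,-.028,.032),plate=(.6562,.0572,.022),batt=(.6584,.1423,.030))
for n,(x,y,z) in t.items():
    P=cloud(c,d);m=(abs(P[:,2]-z)<.004)&(abs(P[:,0]-x)<.04)&(abs(P[:,1]-y)<.036);Q=P[m][:,:2].astype(np.float32)*1000
    # drop peg points
    Q=Q[~((abs(Q[:,0]-x*1000)>22)&(abs(Q[:,1]-y*1000)>27))]
    print(n,len(Q),cv2.minEnclosingCircle(Q) if n in("hood","cap") else cv2.minAreaRect(Q),"target",x*1000,y*1000)
E
```

```text
clock: 27.02
tcp_pos: [0.658, 0.1408, 0.015]
orientation: [2.253, 2.189, -0.0]
contact_force: [-1.1, -0.6, 5.4]
grip_width: 0.0329
gripper_force: 40.8
clock: 27.52
tcp_pos: [0.6578, 0.1411, 0.0143]
orientation: [-2.253, -2.189, -0.0]
contact_force: [0.6, 0.2, 0.7]
grip_width: 0.0511
gripper_force: 0.0
clock: 28.78
tcp_pos: [0.5873, 0.0024, 0.2931]
orientation: [-2.249, -2.19, 0.002]
contact_force: [-0.1, -0.7, 0.3]
grip_width: 0.0512
gripper_force: 0.0
hood 323 ((651.3740234375, -113.20832061767578), 25.952672958374023) target 651.6999999999999 -113.10000000000001
cap 540 ((653.83251953125, -28.00493049621582), 24.944665908813477) target 653.9000000000001 -28.0
plate 1362 ((656.406005859375, 56.91743469238281), (44.76055145263672, 38.2396240234375), 88.42823791503906) target 656.2 57.2
batt 1684 ((658.5346069335938, 141.47813415527344), (46.34476089477539, 34.538604736328125), 87.9803237915039) target 658.4 142.3
```

View pics/w2.png

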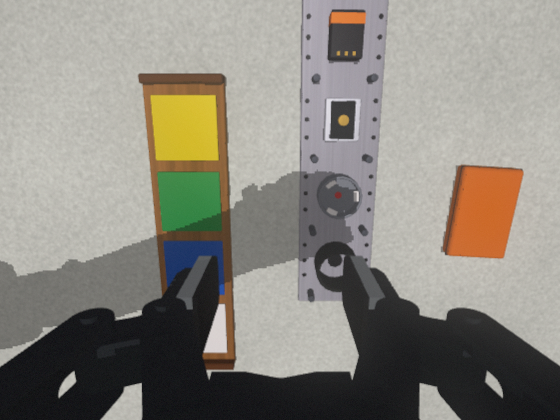

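All four pieces are upright in their bays in mirrored order: battery (346,36), plate (343,120), cap (338,196) and hood (337,266). Each is within 1 mm of the dot I measured for it.

```bash
python3 -c "
from bench import *
print(hand_in())"
```

```text
the job is handed in; nothing more can be done
None
```

The job is handed in at about 29 s of the 93 s limit: hood, cap, plate and battery stand upright in mirrored order in the rack, each within about 1 mm of its bay's dot by the wrist camera, and the lens was not touched.

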